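Couple the grease gun to the drive bearing and hold the shot

TASK

Grease the pillow-block bearing of the drive unit: pull the dust cap off its tilted grease nipple and stand it, knob up, fully home in its own cup, the empty one of three on the service caddy. Then take the push-type grease gun out of its post, press its coupler squarely onto the nipple until it snaps on, and keep pushing along the nipple until the nozzle has slid all the way into the barrel; finish like that, still gripping the gun and holding it down against its spring. Leave the brush, the wrench, the spare cap and the spare nipple where they are.

Things in the scene. Friction and masses are not known exactly. Their poses are not given: they have to be found in the camera images.
- nipple: brass grease nipple, fixed in the bearing's arch. Origin: underside of its hexagon; z is its axis, outwards, 30 degrees off vertical, leaning to the drive's -x side (to the robot's right, within 0.35 rad); y is level, along the shaft. Along z: hexagon 26 mm across corners to 6 mm, neck 9 mm diameter to 16, head 16 mm diameter (widest 18.5 to 21) tapering to a 7 mm flat top at 27 mm
- nipple_top (a point): centre of the nipple's flat top, 27 mm along the nipple's z axis from its origin; axes as the nipple's
- drive: drive unit, fixed: base plate, grey pillow block (arch 80 mm diameter, 38 mm wide, top 93 mm high), shaft along y 53 mm high; pulley on its +y side, y 34 to 59 mm, up to 86 mm high; coupling, gearbox and motor on its -y side from y -40 mm on, up to 100 mm high, terminal box 116. Origin: table level under the bearing; x to the robot's left, so y towards the robot, within 0.35 rad
- cap: black plastic dust cap, at the start loose on the nipple, rim on the hexagon, same axis. Skirt 24 mm diameter, 24 mm high, open below; on top a round pull knob 16 mm diameter, 14 mm high (38 mm in all, 25 g). Origin: centre of the open rim; z towards the knob. Comes off straight along its axis; free of the nipple after 21 mm
- caddy: aluminium service caddy, fixed: plate 145 (x) by 215 mm (y). Origin: centre of its underside, z up. At y +62 mm the gun's tube post, 46 mm diameter, top 72 mm high. At y -52 mm, in a row along x, three grey cups, rims 28 mm high, 14 mm deep: 19 mm bore at x -45 (spare nipple), 30 mm at x -6 (empty, the cap's own), 39 mm at x +44 (spare cap)
- cap_recess (a point): centre of the floor of the empty cup, the cap's own: 14 mm above the table, 14 mm below the cup's rim; bore 30 mm, its mouth flared to 38 mm over the top 7 mm, outside 45 mm at the rim; axes as the caddy's
- gun: push-type grease gun, 165 mm long, about 0.46 kg, at the start upright in its post, coupler down, origin 12 mm above the table. Origin: coupler mouth with the nozzle out; z along the gun to its closed end. Along z: coupler up to 31 mm diameter to 28, nozzle tube 14 mm, nose 33 mm from 53, flange 44 mm from 60 to 66, smooth barrel 32 mm diameter 66 to 165 mm (grip here)
- coupler_mouth (a point): centre of the coupler's mouth at the nozzle's end (moves with the nozzle); axes as the gun's. A funnel 23 mm wide narrows to an 18 mm bore within 4 mm; four spring balls in the bore snap under the nipple's head; pushing them past the head takes about 4 N, then they draw it on. Raised 60 mm from the start, it is clear of the post
- coupler_seat (a point): centre of the seat inside the coupler, 16 mm up the bore from the mouth; axes as the gun's. It lies on the nipple's flat top when the coupler is fully on; the mouth is then 11 mm along z from the nipple's origin
- nozzle (a joint): how far the nozzle has slid into the barrel against the gun's spring: 0 fully out, 0.012 m fully in. Starts to move at about 9 N, fully in at about 18 N, so the coupler snaps on first
- brush: blue-handled brush lying on the machine plate to the right of the drive unit, 200 mm long; leave it
- wrench: steel open-end wrench lying beyond the caddy, 170 mm long; leave it
- spare_cap: bigger black cap, 36 mm diameter, 32 mm high, in the caddy's 39 mm cup; leave it
- spare_nipple: small brass spare nipple, 30 mm high, in the caddy's 19 mm cup; leave it
Things that resemble listed ones, but are neither listed nor needed, are in the scene too. Leave any turquoise look-alike of the cap alone. What is shaped like the gun but red is not meant.

How it is judged (in metres and radians):
On the way, in this order (a step that is already met when the one before it is completed fails the run):
1. the dust cap stands in its own cup, knob up, fully home and let go (horizontal distance between cap and cap_recess below 0.004 m and z of cap in the frame of cap_recess below 0.004 m and angle between cap's own z axis and vertical below 0.14 rad and contact force between the fingers and cap below 0.1 N), for 0.2 s.
2. the gun is out of its post (z of gun in the frame of caddy above 0.074 m and contact force between the fingers and gun above 1 N), for 0.1 s.
3. the coupler is snapped squarely onto the nipple (distance between nipple_top and coupler_seat below 0.0035 m and angle between the z axis of nipple and the z axis of coupler_seat, either way round below 0.14 rad), for 0.1 s.
At the end, for the whole second after the job is handed in: Cap let go in its cup (4 mm, 8 degrees); coupler seat within 3.5 mm of the nipple top and 8 degrees of its axis; nozzle at least 8.5 of its 12 mm in; gun pressing on the nipple with over 8 N, gripped by the fingers with over 5 N; all this holds through the last second (all of step 1 and all of step 3 and value of joint nozzle above 0.0085 m and contact force between nipple and gun above 8 N and contact force between the fingers and gun above 5 N); the arm keeps its last pose, push and grip.
It fails at once if the brush or the wrench is pushed away (30 mm) (distance of any of brush, wrench from where it was at the start of the episode above 0.03 m).
It fails at once if the spare cap or the spare nipple leaves its cup (distance of any of spare_cap, spare_nipple from where it was at the start of the episode above 0.015 m).
It also fails if it takes over 58 s, if anything falls off the work surface, if the arm or the gripper's body presses on something with over 40 N, if the wrist force passes 120 N, or if a joint passes its speed limit or range.

ROBOT

A 7-joint arm with a two-finger parallel gripper is mounted at the origin on the work surface. World frame = base frame: x ahead of the robot, y to its left, z up, the work surface at z = 0. Lengths are in m, angles in degrees, forces in N, time in s.
With the tool pointing down it reaches from about 0.4 to 0.875 m from the base axis. Payload 6.5 kg.
Tool frame: the origin (TCP) lies at the very end of the fingers, on their centre line; the grasp point (between the pads) lies 19 mm behind it; z points along the fingers, y is the line along which they close (so a half turn about z gives the same grasp; the last joint's range is limited). The gripper opens to 88 mm and grips with 3 to 60 N. Pads are 18 mm wide; open, the fingers measure 123 mm over their backs; the gripper's body (75 mm by 187 mm) begins 45 mm behind the grasp point.
Start: joints at [-70.6, 30.733, -0.252, 88.115, 0.149, 61.152, -4.079], TCP at [0.256, 0.597, 0.214] pointing down, gripper open.
Joint ranges: [-154.64, 154.64], [-21.42, 123.67], [-72.66, 72.17], [13.99, 137.28], [-74.86, 254.86], [10.95, 109.41], [-158.01, 158.01]. Speed limits (degrees/s): [136.94, 136.94, 180, 180, 180, 180, 180].

INTERFACE

Orientations are given as a 3x3 rotation matrix whose columns are the frame's x, y, z axes.
In Python, from plant import ctrl gives the robot as it stands. The module is installed in compiled form; this text tells all that it offers.
- The arm moves only by the shell command python3 -m pendant 'ROWS' [FORCE]. ROWS is JSON, a list of rows, each a list of 5 numbers: the shift along the tool's x, y, z in mm, then the turn about the tool's z in degrees, then the finger opening in mm, from 0 to 88.1. In form: [[tx, ty, tz, roll, hand], ...]. A call has 1 to 20 rows; each row shifts and turns the commanded pose from where the row before left it, along the tool's axes as they then stand; what a row does not reach is not made up. A row lasts 1/10 s, in which the tool goes at most 50 mm and 8.59 degrees, less where a joint would pass 70% of its speed; a pose out of reach is approached as far as the arm can. A call is refused whole if a number of a shift passes 50 or a number of a turn 8.59, either way. A call with a gripper value outside its range is refused whole. The fingers move at their own pace and stop on an object; FORCE is the grip in N (left out, the last holds). Time passes only in rows, so rows that do not move let the fingers close. It gives the time, the measured TCP pose, the force, the opening and the grip force at its end, in the units of the state.
- ctrl.state(): the state, without advancing time (a new reading comes with each control period).
- ctrl.camera(name): name is "scene" or "top"; returns a dict with "pixels" (480x640x3 uint8, red, green, blue), "camera_matrix" (3x3 intrinsics, pixels), "cam_to_world" (4x4, takes a point from camera to world coordinates). Camera axes: x right, y down, z forward; pixel columns grow to the right and rows downward; lengths in m; the calibration is good to about 2 mm. A picture is of the moment at which its call begins. There is no depth.
- ctrl.sign_off(): hands the job in; it is judged then, once.
Trained networks look in the newest picture that a camera, given by its name, has taken for a name from the list of things; names that differ only in an ending like _2 or _b are one class to them, and where a whole thing is asked for, a point or a joint stands for the part that bears it (a point fixed in the world has none). Each returns a list of dicts, best first, with "conf" (0 to 1); they miss things now and then, are a little off and sometimes report something else, mostly with a low value. They report only what shows in the picture. A call takes as long as a camera call. They do not tell look-alikes from the thing itself.
- ctrl.search_frame(label, camera): "position" ([x, y, z] in m, in the coordinates of the camera as it stood for that picture, good to about 4 mm: the middle of the surface that is visible of it).
- ctrl.silhouettes(label, camera): "region" (480x640 bool, what is visible of it).
- ctrl.place_of(label, camera): "position" ([x, y, z] in m, in the coordinates of the camera as it stood for that picture, good to about 4 mm: a listed point, or the origin of a listed thing).
The state is a dict: "time": time; "qpos": joint angles; "dq": joint speeds; "joint_efforts": joint torques, N m; "ee_pos": TCP position; "tool_rot": TCP orientation; "ft_force": force on the tool from outside, world axes, zero at the start; "ft_torque": the same for the moment, N m; "width": opening from 0.0 (shut) to 1.0 (fully open); "gripper_force": force on a finger pad.
Only numpy, scipy, OpenCV 4.12 (cv2) and the standard library are available. Lean on these libraries where they do the work, as an engineer would, in place of code of your own. Each camera call takes 0.05 s, during which the arm holds its last target. There are 200 camera calls.

## Working session

There is one attempt and no reset: what is moved stays moved. The work goes in short steps, Python scripts to look and compute and a shell command to move; the robot and the scene stay as the last step left them, time stands still between calls to the robot, and variables do not carry over. Pictures are saved under pics/ and viewed, at most 10 in all, crops included, and the job is handed in when it is done.

```bash
mkdir -p pics && cat > h.py <<'E'
from plant import ctrl
import numpy as np, cv2
def cam(n,f=None,crop=None,s=1):
    c=ctrl.camera(n); c['n']=n
    if f: 
        p=c['pixels'][:,:,::-1]
        if crop: x0,y0,x1,y1=crop; p=cv2.resize(p[y0:y1,x0:x1],None,fx=s,fy=s,interpolation=cv2.INTER_CUBIC)
        cv2.imwrite('pics/'+f,p)
    return c
def w(c,p): return (c['cam_to_world']@np.r_[p,1])[:3]
def px(c,P):
    q=np.linalg.inv(c['cam_to_world'])@np.r_[P,1]; u=c['camera_matrix']@q[:3]; return u[:2]/u[2]
def ray(c,u):
    d=c['cam_to_world'][:3,:3]@np.linalg.solve(c['camera_matrix'],np.r_[u,1.]); return c['cam_to_world'][:3,3],d/np.linalg.norm(d)
def tri(rs):
    A=0;b=0
    for o,d in rs:
        M=np.eye(3)-np.outer(d,d);A=A+M;b=b+M@o
    return np.linalg.solve(A,b)
def show(c,labels):
    for l in labels:
        for r in ctrl.place_of(l,c['n']):
            if r['conf']>.2:
                P=w(c,r['position']);print(c['n'],l,round(r['conf'],2),P.round(4),px(c,P).round())
E
python3 - <<'E'
from h import *
np.set_printoptions(suppress=True)
s=ctrl.state();print(s['time'],s['ee_pos'],s['tool_rot'],s['ft_force'])
for n in('scene','top'):
    c=cam(n,n+'1.png');print(c['cam_to_world'].round(3))
    show(c,['drive','nipple','nipple_top','cap','caddy','cap_recess','gun','coupler_mouth','brush','wrench','spare_cap','spare_nipple'])
E
```

```text
0.0 [0.25577056 0.59684731 0.2131579 ] [[-0.91921799  0.39374864 -0.0005399 ]
 [ 0.39374899  0.91921655 -0.00163539]
 [-0.00014765 -0.00171586 -0.99999852]] [ 0.01494121 -0.15225247 -0.60471214]
[[ 0.685  0.494 -0.535  1.426]
 [ 0.728 -0.471  0.497 -0.82 ]
 [-0.007 -0.731 -0.683  1.197]
 [ 0.     0.     0.     1.   ]]
scene drive 0.74 [ 0.5262 -0.1861  0.0025] [272. 287.]
scene nipple 0.65 [0.4673 0.3179 0.0112] [380. 195.]
scene nipple 0.51 [ 0.5284 -0.2049  0.0951] [264. 267.]
scene nipple_top 0.44 [ 0.5233 -0.2107  0.1175] [261. 261.]
scene cap 0.67 [ 0.405  -0.3521  0.01  ] [196. 292.]
scene cap 0.62 [ 0.5249 -0.214   0.1212] [260. 261.]
scene cap 0.56 [ 0.5288 -0.205   0.0915] [264. 268.]
scene caddy 0.64 [0.4452 0.2542 0.0023] [362. 203.]
scene caddy 0.24 [0.4681 0.3179 0.0142] [381. 195.]
scene cap_recess 0.95 [0.4323 0.2051 0.0154] [348. 205.]
scene gun 0.94 [0.4671 0.3183 0.0131] [380. 195.]
scene gun 0.83 [0.5036 0.4399 0.0033] [413. 186.]
scene gun 0.31 [ 0.528  -0.2041  0.0937] [264. 267.]
scene coupler_mouth 0.41 [0.5039 0.4402 0.0052] [414. 186.]
scene brush 0.81 [ 0.41
[... 429 characters left out ...]
243.]
top nipple 0.29 [ 0.5294 -0.203   0.0932] [402. 242.]
top nipple_top 0.47 [ 0.5268 -0.2176  0.1131] [411. 243.]
top cap 0.71 [ 0.4057 -0.3518  0.0135] [460. 299.]
top caddy 0.69 [ 0.4472  0.2493 -0.0029] [199. 276.]
top caddy 0.25 [ 0.5285 -0.2193  0.115 ] [412. 243.]
top cap_recess 0.71 [0.43   0.2057 0.0169] [216. 284.]
top gun 0.93 [0.5045 0.4403 0.0035] [115. 250.]
top gun 0.9 [0.4707 0.3145 0.0155] [168. 265.]
top coupler_mouth 0.45 [0.5096 0.4414 0.0018] [115. 248.]
top brush 0.56 [ 0.4145 -0.4688  0.002 ] [509. 295.]
top wrench 0.55 [ 0.725   0.259  -0.0009] [198. 156.]
top spare_cap 0.45 [0.4763 0.1914 0.0195] [223. 264.]
top spare_nipple 0.56 [0.3949 0.2138 0.0184] [212. 300.]
```

View pics/scene1.png

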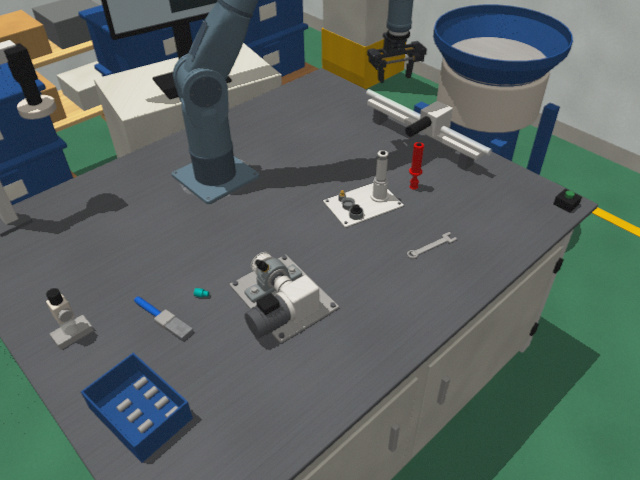

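View pics/top1.png

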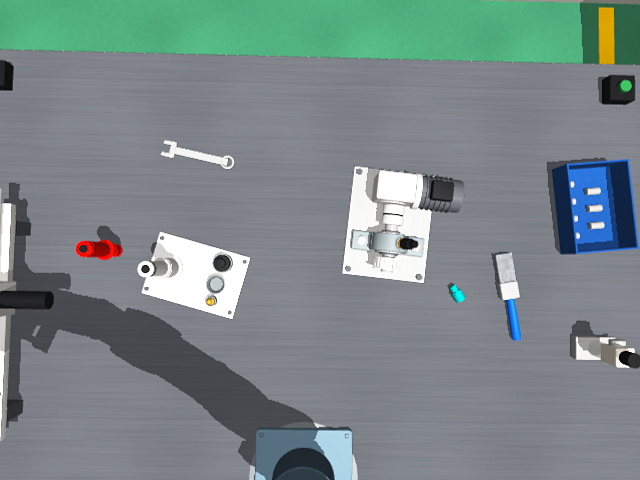

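The cap meant is the black one on the drive (scene 260,261; top 408,243). The turquoise piece (scene 201,293; top 457,293) is the look-alike. The gun meant is the white/silver one in the caddy post (scene 380,180; top 150,268), not the red one (scene 417,165). I'll confirm both in one crop.

```bash
python3 - <<'E'
from h import *
np.set_printoptions(suppress=True)
C={n:cam(n) for n in('scene','top')}
def cr(n,x,y,h=40):
    return cv2.resize(C[n]['pixels'][y-h:y+h,x-h:x+h,::-1],(390,290 if h!=40 else 290) if 0 else (290,290),interpolation=cv2.INTER_CUBIC)
im=np.vstack([np.hstack([cr('scene',262,265,29),cr('scene',375,185,36)]),np.hstack([cr('top',400,243,29),cr('top',190,275,60)])])
cv2.imwrite('pics/crop.png',im)
def tab(u,z=0,n='top'):
    o,d=ray(C[n],u);return (o+d*(z-o[2])/d[2])[:2]
for nm,q,z in(('drive',[(356,167),(436,172),(424,282),(344,273)],.008),('caddy',[(161,234),(250,258),(232,318),(142,293)],.01)):
    P=np.array([tab(u,z) for u in q]);print(nm,P.round(3).tolist(),P.mean(0).round(4))
    for i in range(4):
        e=P[(i+1)%4]-P[i];print(np.linalg.norm(e).round(3),np.degrees(np.arctan2(e[1],e[0])).round(1))
for n in C:
    for l in('cap','gun'):
        for r in ctrl.silhouettes(l,n):
            if r['conf']>.3:
                ys,xs=np.nonzero(r['region']);print(n,l,round(r['conf'],2),xs.min(),xs.max(),ys.min(),ys.max(),xs.mean().round(1),ys.mean().round(1),len(xs))
E
```

```text
drive [[0.706, -0.109], [0.698, -0.296], [0.442, -0.269], [0.46, -0.085]] [ 0.5764 -0.1897]
0.187 -92.4
0.257 174.1
0.185 84.5
0.247 -5.7
caddy [[0.542, 0.335], [0.491, 0.131], [0.354, 0.169], [0.407, 0.374]] [0.4484 0.2521]
0.21 -104.1
0.142 164.6
0.212 75.4
0.14 -16.0
scene cap 0.63 192 208 288 296 200.1 292.3 128
scene cap 0.5 254 267 258 270 260.4 264.1 125
scene gun 0.89 409 423 142 188 415.8 164.1 444
top cap 0.69 450 463 286 301 456.5 293.8 155
top cap 0.53 400 418 239 249 408.4 243.9 168
top gun 0.93 137 172 259 278 155.2 268.5 554
top gun 0.71 76 122 240 259 98.4 249.5 726
```

View pics/crop.png

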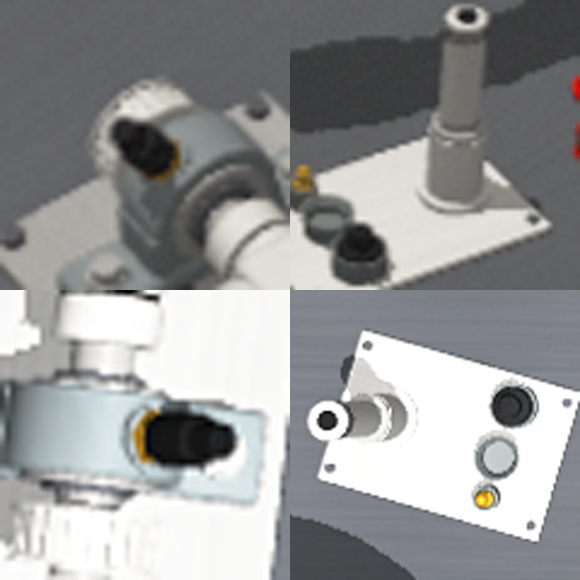

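The crop shows the black cap on the nipple (scene about 258,263; top 409,243), the silver gun in its post, and the empty cup in the middle (top 217,283). Next I'll travel to above the cap.

```bash
python3 -m pendant '[[-16,-18,0,0,36],[-32,-36,0,0,36],[-32,-36,0,0,36],[-32,-36,0,0,36],[-32,-36,0,0,36],[-32,-36,0,0,36],[-32,-36,0,0,36],[-32,-36,0,0,36],[-32,-36,0,0,36],[-32,-36,0,0,36],[-32,-36,0,0,36],[-32,-36,0,0,36],[-32,-36,0,0,36],[-32,-36,0,0,36],[-32,-36,0,0,36],[-32,-36,0,0,36],[-32,-36,0,0,36],[-24,-27,0,0,36]]' 20
python3 -m pendant '[[-8,-9,0,8,36],[0,0,0,8,36],[0,0,0,8,36],[0,0,0,8,36],[0,0,0,8,36],[0,0,0,8,36],[0,0,0,8,36],[0,0,0,8,36],[0,0,0,8.5,36],[0,0,0,0,36]]'
python3 - <<'E'
from h import *
np.set_printoptions(suppress=True)
s=ctrl.state();print(s['time'],s['ee_pos'],s['tool_rot'].round(3))
C={n:cam(n) for n in('scene','top')}
print('mid',tri([ray(C['scene'],(260.4,264.1)),ray(C['top'],(408.4,243.9))]))
for n in C:
    show(C[n],['cap','nipple','nipple_top','drive'])
    for r in ctrl.search_frame('cap',n): print(r['conf'],w(C[n],r['position']))
E
```

```text
time: 3.4
ee_pos: [0.5193, -0.1941, 0.2143]
tool_rot: [[-0.918, 0.396, 0.001], [0.396, 0.918, -0.001], [-0.001, -0.001, -1.0]]
ft_force: [0.6, 0.2, 0.1]
width: 0.409
gripper_force: 0.0
time: 4.4
ee_pos: [0.5228, -0.202, 0.214]
tool_rot: [[0.1, 0.995, -0.0], [0.995, -0.1, -0.0], [-0.0, 0.0, -1.0]]
ft_force: [0.4, -0.9, -0.2]
width: 0.409
gripper_force: 0.0
4.4 [ 0.52278012 -0.20197708  0.2140187 ] [[ 0.1    0.995 -0.   ]
 [ 0.995 -0.1   -0.   ]
 [-0.     0.    -1.   ]]
mid [ 0.52554225 -0.21317644  0.10975254]
scene cap 0.62 [ 0.5325 -0.2074  0.0933] [264. 269.]
scene cap 0.51 [ 0.4045 -0.3511  0.0119] [196. 291.]
scene nipple 0.49 [ 0.5284 -0.2036  0.0937] [265. 267.]
scene nipple_top 0.46 [ 0.5245 -0.2114  0.1193] [261. 261.]
scene drive 0.59 [ 0.5304 -0.1827  0.0047] [273. 286.]
0.66 [ 0.4210973  -0.34625761  0.0194499 ]
top cap 0.49 [ 0.5298 -0.204   0.0911] [403. 242.]
top cap 0.38 [ 0.4511  0.2511 -0.0023] [198. 274.]
top nipple 0.39 [ 0.5271 -0.2006  0.0897] [401. 244.]
top nipple_top 0.58 [ 0.5282 -0.2046  0.0947] [403. 243.]
top nipple_top 0.5 [ 0.5264 -0.2177  0.1133] [411. 244.]
top drive 0.8 [ 0.529  -0.1827  0.0081] [387. 244.]
0.68 [ 0.53075467 -0.20360762  0.11278341]
```

```bash
python3 -m pendant '[[-9,3,15,0,36],[-9,3,25,0,36],[0,0,25,0,36],[0,0,20,0,36],[0,0,12,0,36],[0,0,7,0,36],[0,0,4,0,36],[0,0,0,0,36]]'
python3 - <<'E'
from h import *
C={n:cam(n) for n in('scene','top')}
cr=lambda n,x,y,h:cv2.resize(C[n]['pixels'][y-h:y+h,x-h:x+h,::-1],(390,390),interpolation=cv2.INTER_CUBIC)
cv2.imwrite('pics/c2.png',np.hstack([cr('scene',262,262,32),cr('top',405,243,32)]))
E
```

```text
time: 5.8
ee_pos: [0.527, -0.2209, 0.106]
tool_rot: [[0.099, 0.995, 0.0], [0.995, -0.099, -0.0], [-0.0, 0.0, -1.0]]
ft_force: [-0.3, 0.3, 0.3]
width: 0.407
gripper_force: 0.0
```

View pics/c2.png

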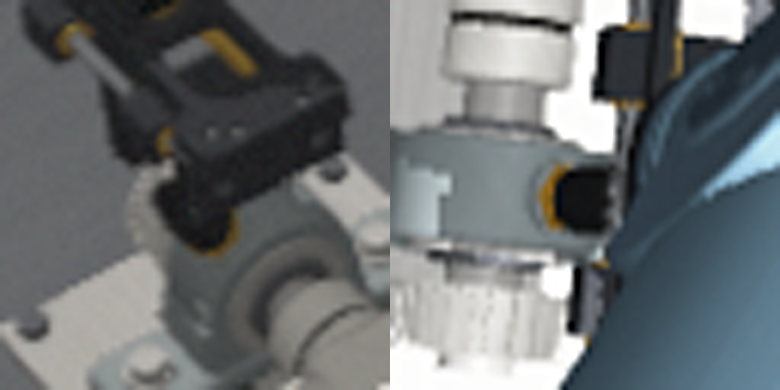

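The cap (crop right, 580,200) lies between the fingers, roughly centred. I'll close on it.

```bash
python3 -m pendant '[[0,0,0,0,10],[0,0,0,0,10],[0,0,0,0,10],[0,0,0,0,10],[0,0,0,0,10],[0,0,0,0,10]]' 20
```

```text
time: 6.5
ee_pos: [0.5268, -0.2206, 0.106]
tool_rot: [[0.099, 0.995, 0.0], [0.995, -0.099, -0.0], [-0.0, 0.0, -1.0]]
ft_force: [-0.2, -1.4, -0.2]
width: 0.111
gripper_force: 0.0
```

```bash
python3 - <<'E'
from h import *
C={n:cam(n) for n in('scene','top')}
cr=lambda n,x,y,h:cv2.resize(C[n]['pixels'][y-h:y+h,x-h:x+h,::-1],(390,390),interpolation=cv2.INTER_CUBIC)
cv2.imwrite('pics/c3.png',np.hstack([cr('scene',262,262,32),cr('top',405,243,32)]))
s=ctrl.state();print(s['width'],s['ft_force'],px(C['scene'],s['ee_pos']),px(C['top'],s['ee_pos']))
for n in C: show(C[n],['cap','nipple_top'])
E
```

```text
0.11501059707318624 [ 0.37766623 -0.32480302 -0.83616786] [258.77073258 266.77833782] [411.76580165 243.5657565 ]
scene cap 0.69 [ 0.4021 -0.3512  0.0116] [195. 291.]
scene cap 0.58 [ 0.5335 -0.2053  0.0923] [265. 269.]
scene cap 0.53 [0.4672 0.3173 0.0113] [380. 195.]
scene nipple_top 0.71 [0.4325 0.211  0.0161] [349. 204.]
top cap 0.6 [0.4782 0.1931 0.0188] [222. 263.]
top cap 0.42 [ 0.5306 -0.2055  0.0918] [403. 242.]
top nipple_top 0.41 [ 0.5289 -0.2165  0.1123] [410. 242.]
```

View pics/c3.png

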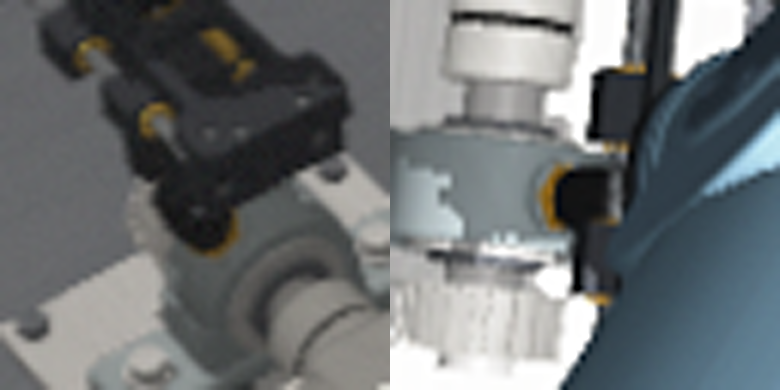

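```bash
python3 -m pendant '[[0,0,0,0,0],[0,0,0,0,0],[0,0,0,0,0]]' 20
```

```text
time: 7.1
ee_pos: [0.5269, -0.2207, 0.106]
tool_rot: [[0.099, 0.995, 0.0], [0.995, -0.099, -0.0], [-0.0, 0.0, -1.0]]
ft_force: [0.3, 0.3, -0.0]
width: 0.009
gripper_force: 0.0
```

```bash
python3 -m pendant '[[0,0,0,0,40],[0,0,0,0,40],[0,0,0,0,40],[0,0,0,0,40],[0,0,-30,0,40],[0,0,-40,0,40],[40,0,-40,0,40],[40,0,-20,0,40],[40,0,0,0,40],[0,0,0,0,40]]' 20
python3 - <<'E'
from h import *
C={n:cam(n) for n in('scene','top')}
cr=lambda n,x,y,h:cv2.resize(C[n]['pixels'][y-h:y+h,x-h:x+h,::-1],(390,390),interpolation=cv2.INTER_CUBIC)
cv2.imwrite('pics/c4.png',np.hstack([cr('scene',262,262,28),cr('top',405,243,28)]))
for n in C: show(C[n],['cap','nipple','nipple_top'])
E
```

```text
time: 8.1
ee_pos: [0.5397, -0.099, 0.2316]
tool_rot: [[0.09, 0.996, 0.001], [0.996, -0.09, 0.004], [0.004, 0.001, -1.0]]
ft_force: [0.5, -0.4, 0.1]
width: 0.453
gripper_force: 0.0
scene cap 0.51 [ 0.4029 -0.3521  0.0135] [195. 291.]
scene cap 0.47 [ 0.5284 -0.2063  0.0969] [264. 267.]
scene cap 0.3 [ 0.529  -0.2055  0.0907] [264. 268.]
scene nipple 0.63 [ 0.5269 -0.2038  0.0924] [264. 267.]
scene nipple_top 0.37 [ 0.5248 -0.2149  0.1178] [260. 262.]
top cap 0.57 [ 0.4028 -0.3488  0.0135] [459. 300.]
top cap 0.41 [0.4767 0.1918 0.0194] [222. 264.]
```

View pics/c4.png

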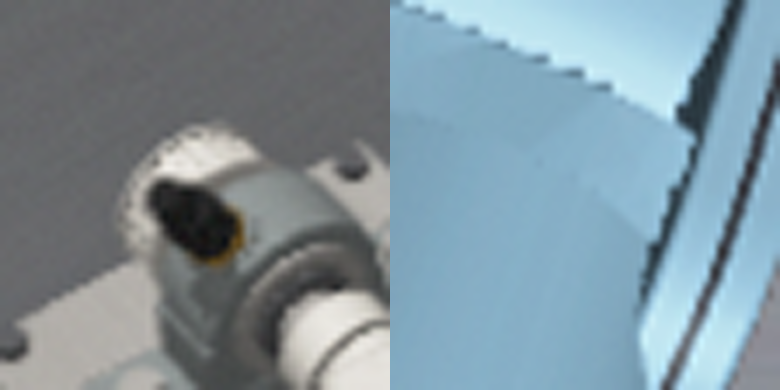

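```bash
python3 - <<'E'
from h import *
C={n:cam(n) for n in('scene','top')}
a=np.array([-.05,-.4975,.866])
for N in([.5285,-.2045,.0915],[.526,-.204,.0876]):
  for k in(0,.006,.030,.037,.044): 
    P=np.array(N)+k*a;print(k,P.round(4),px(C['scene'],P).round(1),px(C['top'],P).round(1))
print(px(C['scene'],[.527,-.2207,.106]),px(C['scene'],[.527,-.2207,.125]))
for u,v in (((258.5,262.5),(413.5,243.7)),((260.4,264.1),(408.4,243.9)),((257,261.5),(417,243.6))): 
  r=[ray(C['scene'],u),ray(C['top'],v)];P=tri(r);print(P.round(4),(px(C['scene'],P)-u).round(1))
E
```

```text
0 [ 0.5285 -0.2045  0.0915] [264.4 267.9] [402.9 242.9]
0.006 [ 0.5282 -0.2075  0.0967] [263.3 267.1] [404.7 242.9]
0.03 [ 0.527  -0.2194  0.1175] [258.8 263.5] [412.3 243.3]
0.037 [ 0.5266 -0.2229  0.1235] [257.5 262.4] [414.5 243.4]
0.044 [ 0.5263 -0.2264  0.1296] [256.1 261.4] [416.8 243.5]
0 [ 0.526  -0.204   0.0876] [264.1 268.4] [402.3 244.1]
0.006 [ 0.5257 -0.207   0.0928] [263.  267.5] [404.2 244.2]
0.03 [ 0.5245 -0.2189  0.1136] [258.5 264. ] [411.7 244.5]
0.037 [ 0.5242 -0.2224  0.1196] [257.2 262.9] [413.9 244.7]
0.044 [ 0.5238 -0.2259  0.1257] [255.8 261.9] [416.2 244.8]
[258.80093447 266.82735861] [258.18537462 261.69559092]
[ 0.5265 -0.2206  0.1217] [-0.3 -0. ]
[ 0.5255 -0.2132  0.1098] [0.2 0. ]
[ 0.527  -0.2258  0.1294] [-0.5 -0. ]
```

```bash
python3 - <<'E'
from h import *
C={n:cam(n) for n in('scene','top')}
s=ctrl.state();R=np.array(s['tool_rot']);t=np.array(s['ee_pos'])
for n in C:
    im=C[n]['pixels'][:,:,::-1].copy();P=px(C[n],t);x,y=map(int,P);h=40
    x=max(h,min(639-h,x));y=max(h,y)
    k=390/(2*h)
    m=cv2.resize(im[y-h:y+h,x-h:x+h],(390,390),interpolation=cv2.INTER_CUBIC)
    for v,col in (([0,0,0],(0,0,255)),([0,.018,0],(0,255,0)),([0,-.018,0],(0,255,0)),([0,.0935,-.064],(255,255,0)),([0,-.0935,-.064],(255,255,0))):
        q=(px(C[n],t+R@np.array(v))-[x-h,y-h]+.5)*k;cv2.circle(m,tuple(int(i) for i in q),4,col,1)
    C[n]['m']=m
cv2.imwrite('pics/c5.png',np.hstack([C['scene']['m'],C['top']['m']]));print(t,s['width'])
E
```

```text
[ 0.53815058 -0.10632069  0.23131181] 0.45425125861870136
```

View pics/c5.png

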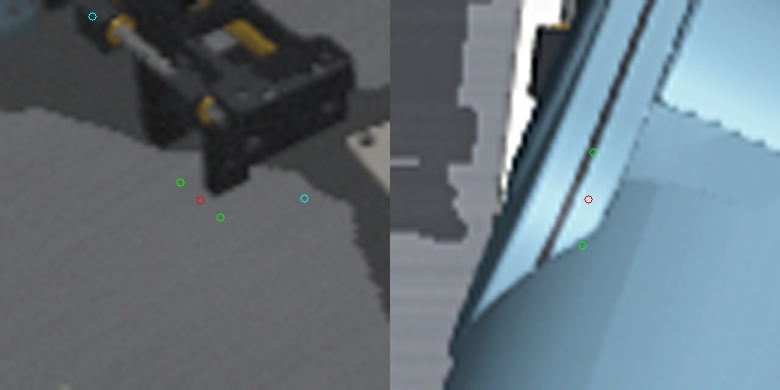

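```bash
python3 - <<'E'
from h import *
for i in range(3):
    C={n:cam(n) for n in('scene','top')}
    s=ctrl.state();print(s['time'],s['ee_pos'].round(4),np.round(s['qpos'],2),np.round(s['dq'],3))
R=np.array([[-.919,.394,0],[.394,.919,0],[0,0,-1]]);t=np.array([.2558,.5968,.2132])
for v in([0,0,0],[0,.044,0],[0,-.044,0],[0,.0615,0],[0,-.0615,0],[0,0,-.064]): print(v,px(C['scene'],t+R@np.array(v)).round(1),px(C['top'],t+R@np.array(v)).round(1))
im=cv2.imread('pics/scene1.png')[30:110,350:430];g=im.max(2)
for r in range(20,60,2): print(30+r,''.join('#' if q<60 else '.' for q in g[r]))
E
```

```text
8.8 [ 0.5382 -0.1061  0.2313] [-24.51  23.35  40.36 104.45 -17.5   58.57  17.09] [-0.113 -0.04  -0.029  0.089 -0.057 -0.019  0.102]
8.9 [ 0.5383 -0.1059  0.2314] [-24.52  23.35  40.36 104.45 -17.5   58.56  17.09] [-0.069 -0.002 -0.071  0.151 -0.012  0.003 -0.048]
9.0 [ 0.5383 -0.1059  0.2314] [-24.53  23.35  40.36 104.45 -17.51  58.57  17.08] [-0.038  0.016  0.057 -0.015 -0.058  0.021  0.059]
[0, 0, 0] [393.8  86.1] [-19.2 381. ]
[0, 0.044, 0] [405.4  83.9] [-40.9 371.2]
[0, -0.044, 0] [382.   88.3] [  2.6 390.7]
[0, 0.0615, 0] [410.  83.] [-49.6 367.3]
[0, -0.0615, 0] [377.3  89.2] [ 11.2 394.6]
[0, 0, -0.064] [395.2  68.7] [-43.5 389.9]
50 ..................##...##.##################################################....
52 ..................##.#########..############################################....
54 ..................#######.#####..###################......#################.....
56 ...................#######################.................####..#########......
58 ...................#############...........................#.....#########......
60 ...................###########
[... 526 characters left out ...]
....######..................
74 ............................######.....................######...................
76 ............................######......................#####...................
78 ............................######..............................................
80 .............................#####..............................................
82 ..............................####..............................................
84 ................................................................................
86 ................................................................................
88 ................................................................................
```

The picture shows the real fingertips about 20 mm above the reported TCP (crop: 157,143 and 222,190, expected 171,174 and 229,225), and the start picture shows the same. The fingers therefore closed above the knob. I'll go about 21 mm lower.

```bash
python3 -m pendant '[[-20,0,0,0,30],[-36,-1,0,0,30],[-36,0,15,0,30],[-20,0,25,0,30],[-4,0,25,0,30],[0,0,25,0,30],[0,0,25,0,30],[0,0,15,0,30],[0,0,8,0,30],[0,0,8,0,30],[0,0,0,0,30],[0,0,0,0,30]]' 20
```

```text
time: 10.2
ee_pos: [0.5263, -0.2214, 0.086]
tool_rot: [[0.099, 0.995, 0.001], [0.995, -0.099, -0.0], [-0.0, 0.001, -1.0]]
ft_force: [-0.1, 0.2, 0.9]
width: 0.337
gripper_force: 0.0
```

```bash
python3 -m pendant '[[0,0,0,0,5],[0,0,0,0,5],[0,0,0,0,5],[0,0,0,0,5],[0,0,0,0,5],[0,0,0,0,5]]' 15
```

```text
time: 10.8
ee_pos: [0.5265, -0.2216, 0.086]
tool_rot: [[0.099, 0.995, 0.002], [0.995, -0.099, -0.001], [-0.0, 0.002, -1.0]]
ft_force: [0.4, -0.6, 5.5]
width: 0.253
gripper_force: 15.0
```

```bash
python3 -m pendant '[[0,0,0,0,30],[0,0,0,0,30],[0,0,0,0,30],[0,0,5,0,30],[0,0,0,0,30],[0,0,0,0,5],[0,0,0,0,5],[0,0,0,0,5],[0,0,0,0,5],[0,0,0,0,5]]' 15
```

```text
time: 11.8
ee_pos: [0.5262, -0.2213, 0.0805]
tool_rot: [[0.099, 0.995, 0.001], [0.995, -0.099, -0.0], [-0.0, 0.001, -1.0]]
ft_force: [4.1, -0.0, -1.6]
width: 0.26
gripper_force: 15.0
```

```bash
python3 -m pendant '[[-1,0,-1.7,0,5],[-1.5,0,-2.6,0,5],[-2,0,-3.5,0,5],[-2,0,-3.5,0,5],[-2,0,-3.5,0,5],[-2,0,-3.5,0,5],[-3,0,-5.2,0,5],[-4,0,-7,0,5],[-5,0,-8.7,0,5],[0,0,-30,0,5],[0,0,-30,0,5],[0,0,0,0,5]]' 15
python3 - <<'E'
from h import *
C={n:cam(n) for n in('scene','top')}
s=ctrl.state();P=s['ee_pos'];print(P,px(C['scene'],P),s['width'])
x,y=map(int,px(C['scene'],P));y-=12;h=32
cr=lambda n,x,y,h:cv2.resize(C[n]['pixels'][y-h:y+h,x-h:x+h,::-1],(390,390),interpolation=cv2.INTER_CUBIC)
cv2.imwrite('pics/c6.png',np.hstack([cr('scene',x,y,h),cr('scene',262,262,32)]))
for n in C:
    show(C[n],['cap_recess','cap','spare_cap','spare_nipple','caddy','nipple','nipple_top'])
E
```

```text
time: 13.0
ee_pos: [0.5256, -0.2457, 0.1839]
tool_rot: [[0.1, 0.995, 0.006], [0.995, -0.1, -0.003], [-0.002, 0.007, -1.0]]
ft_force: [0.2, -0.0, -0.0]
width: 0.252
gripper_force: 15.0
[ 0.52379487 -0.24398603  0.18037363] [248.22434542 250.01677391] 0.25749693394845596
scene cap_recess 0.68 [0.4308 0.2062 0.0167] [348. 204.]
scene spare_cap 0.65 [0.4796 0.1932 0.0154] [356. 213.]
scene spare_nipple 0.37 [0.3939 0.2193 0.0177] [343. 197.]
scene caddy 0.72 [4.486e-01 2.514e-01 3.000e-04] [362. 204.]
scene caddy 0.41 [ 0.4113 -0.4697 -0.0018] [160. 319.]
scene caddy 0.3 [ 0.5279 -0.2029  0.094 ] [265. 267.]
scene nipple 0.64 [ 0.5314 -0.2055  0.0901] [265. 269.]
scene nipple 0.64 [ 0.5282 -0.2126  0.1158] [261. 263.]
scene nipple_top 0.63 [ 0.5241 -0.2133  0.1158] [260. 262.]
top cap_recess 0.88 [0.4304 0.208  0.0164] [215. 284.]
top cap 0.63 [ 0.5289 -0.2289  0.194 ] [425. 241.]
top spare_cap 0.71 [0.4803 0.1925 0.0169] [222. 262.]
top spare_nipple 0.46 [0.3962 0.2127 0.0158] [213. 299.]
top caddy 0.87 [ 0.4511  0.2513 -0.002 ] [198. 274.]
top nipple 0.43 [ 0.5277 -0.2008  0.0877] [401. 243.]
top nipple_top 0.69 [ 0.5284 -0.2173  0.1137] [411. 243.]
```

View pics/c6.png

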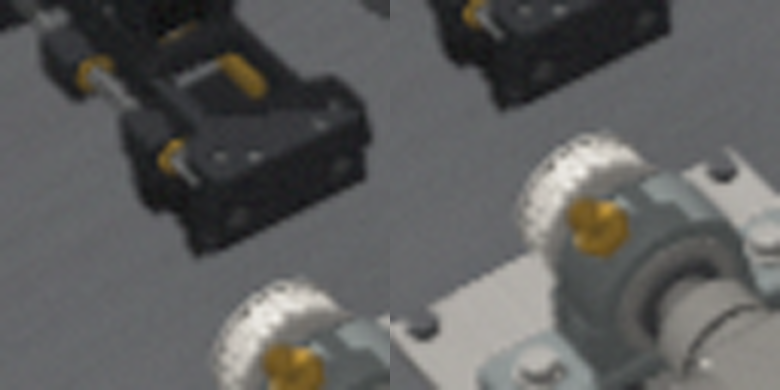

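The nipple is bare (crop right: 598,225), so the cap is in the gripper. Now to the cup, turning the hand about 36° so the fingers miss the neighbouring cups and the body misses the gun.

```bash
python3 -m pendant '[[20,-6,0,0,5],[43,-13,0,0,5],[43,-13,0,0,5],[43,-13,0,0,5],[43,-13,0,0,5],[43,-13,0,0,5],[43,-13,0,0,5],[43,-13,0,0,5],[43,-13,0,0,5],[43,-13,0,0,5],[23,-9,0,0,5],[0,0,0,-8,5],[0,0,0,-8,5],[0,0,0,-8,5],[0,0,0,-8,5],[0,0,0,-4.3,5],[0,0,0,0,5],[0,0,0,0,5]]' 15
python3 - <<'E'
from h import *
C={n:cam(n) for n in('scene','top')}
s=ctrl.state();print(s['ee_pos'],np.round(s['tool_rot'],3).tolist(),s['width'],np.round(s['qpos'],1))
for n in C: show(C[n],['cap_recess','cap'])
E
```

```text
time: 15.6
ee_pos: [0.4349, 0.1973, 0.1797]
tool_rot: [[-0.507, 0.862, 0.0], [0.862, 0.507, 0.0], [0.0, 0.0, -1.0]]
ft_force: [0.2, -0.9, 0.2]
width: 0.257
gripper_force: 15.0
[0.43487904 0.19735939 0.17960679] [[-0.508, 0.862, 0.0], [0.862, 0.508, -0.0], [-0.0, 0.0, -1.0]] 0.25761987899365846 [-53.7  18.   28.7 116.8 -11.5  47.9  12.1]
scene cap_recess 0.89 [0.4319 0.2067 0.0139] [348. 205.]
scene cap 0.55 [0.4257 0.2078 0.195 ] [348. 157.]
top cap_recess 0.56 [0.4294 0.2045 0.0139] [217. 284.]
top cap_recess 0.51 [ 0.4479  0.2501 -0.0037] [199. 276.]
top cap 0.68 [ 0.4003 -0.3536  0.0129] [461. 301.]
```

```bash
python3 -m pendant '[[0,0,20,0,5],[0,0,35,0,5],[0,0,35,0,5],[0,0,30,0,5],[0,0,18,0,5],[0,0,10,0,5],[0,0,8,0,5],[0,0,5,0,5],[0,0,4,0,5],[0,0,3,0,5],[0,0,0,0,5]]' 15
```

```text
time: 17.0
ee_pos: [0.4349, 0.1975, 0.0117]
tool_rot: [[-0.509, 0.861, 0.0], [0.861, 0.509, 0.0], [0.0, 0.0, -1.0]]
ft_force: [0.0, -0.1, 0.1]
width: 0.259
gripper_force: 15.0
```

```bash
python3 -m pendant '[[0,0,1,0,5],[0,0,1,0,5],[0,0,0,0,5]]' 15
```

```text
time: 17.3
ee_pos: [0.4349, 0.1974, 0.0096]
tool_rot: [[-0.509, 0.861, 0.0], [0.861, 0.509, 0.0], [0.0, 0.0, -1.0]]
ft_force: [-0.5, -0.4, -0.7]
width: 0.26
gripper_force: 15.0
```

```bash
python3 -m pendant '[[0,0,0,0,28],[0,0,0,0,36],[0,0,0,0,40],[0,0,0,0,40],[0,0,-20,0,40],[0,0,-30,0,40],[0,0,-30,0,40],[0,0,-20,0,40],[0,0,0,0,40]]'
python3 - <<'E'
from h import *
C={n:cam(n) for n in('scene','top')}
cr=lambda n,x,y,h:cv2.resize(C[n]['pixels'][y-h:y+h,x-h:x+h,::-1],(390,390),interpolation=cv2.INTER_CUBIC)
cv2.imwrite('pics/c7.png',np.hstack([cr('scene',352,200,26),cr('top',217,284,26)]))
for n in C: show(C[n],['cap_recess','cap','spare_cap'])
print(ctrl.state()['width'])
E
```

```text
time: 18.2
ee_pos: [0.4365, 0.1983, 0.1118]
tool_rot: [[-0.509, 0.861, 0.004], [0.861, 0.509, 0.003], [0.0, 0.005, -1.0]]
ft_force: [0.4, -0.5, -0.5]
width: 0.455
gripper_force: 0.0
scene cap_recess 0.83 [0.4355 0.2055 0.0153] [349. 205.]
scene cap 0.49 [ 0.4023 -0.3514  0.0132] [195. 291.]
scene cap 0.47 [0.4283 0.2056 0.0209] [347. 203.]
scene spare_cap 0.66 [0.4812 0.1915 0.0145] [356. 214.]
top cap_recess 0.74 [0.4301 0.2066 0.0165] [216. 284.]
top cap 0.51 [0.4317 0.2124 0.0188] [213. 284.]
top cap 0.49 [ 0.4032 -0.35    0.013 ] [459. 300.]
top spare_cap 0.71 [0.4747 0.1927 0.0196] [222. 265.]
0.45627041342856345
```

View pics/c7.png

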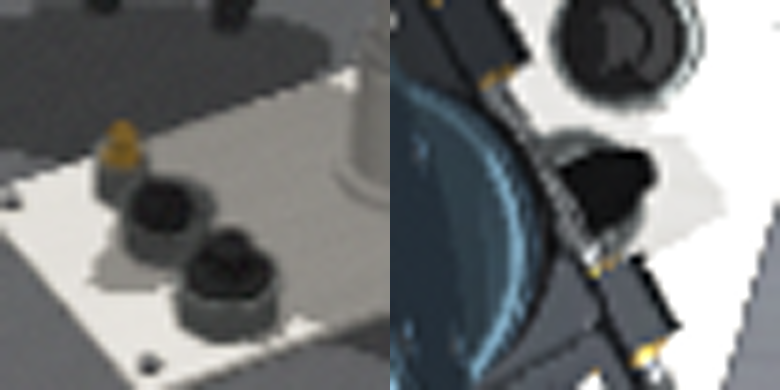

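The cap sits in the cup but still leans (top crop: knob at 635,165, cup centre about 595,200). I'll push the knob upright with the closed fingers, with the hand turned 90° to clear the spare cap.

```bash
python3 -m pendant '[[-20,-1,0,-8.5,0],[0,0,0,-8.5,0],[0,0,0,-8.5,0],[0,0,0,-8.5,0],[0,0,0,-8.5,0],[0,0,0,-8.5,0],[0,0,0,-8.5,0],[0,0,0,-8.5,0],[0,0,0,-8.5,0],[0,0,0,-8.5,0],[0,0,0,-5,0],[0,-20,0,0,0],[0,0,0,0,0]]'
python3 - <<'E'
from h import *
s=ctrl.state();p=np.array([-.509,.861]);d=s['ee_pos'][:2]-[.4306,.2062]
print(d@p,d@[.861,.509],s['ee_pos'],np.round(s['tool_rot'],3).tolist(),np.round(s['qpos'],1))
E
```

```text
time: 19.9
ee_pos: [0.4552, 0.1602, 0.1092]
tool_rot: [[-0.862, -0.506, 0.0], [-0.506, 0.862, -0.001], [0.001, -0.001, -1.0]]
ft_force: [0.7, 0.3, -0.9]
width: 0.008
gripper_force: 0.0
-0.052065158927102013 -0.002241305752751801 [0.45516153 0.16024955 0.10922842] [[-0.862, -0.506, 0.0], [-0.506, 0.862, -0.001], [0.001, -0.001, -1.0]] [-27.8  23.6   3.6 117.9  -2.2  38.5  97.7]
```

```bash
python3 -m pendant '[[-2,0,25,0,0],[0,0,30,0,0],[0,0,20,0,0],[0,0,11,0,0],[0,0,5,0,0],[0,4,0,0,0],[0,4,0,0,0],[0,4,0,0,0],[0,3,0,0,0],[0,0,0,0,0]]'
```

```text
time: 20.9
ee_pos: [0.4507, 0.1764, 0.0202]
tool_rot: [[-0.861, -0.509, 0.004], [-0.509, 0.861, 0.001], [-0.004, -0.002, -1.0]]
ft_force: [1.6, -4.3, 7.2]
width: 0.005
gripper_force: 4.1
```

```bash
python3 -m pendant '[[0,3,0,0,0],[0,3,0,0,0],[0,2,0,0,0],[0,2,0,0,0],[0,2,0,0,0],[0,0,0,0,0]]'
```

```text
time: 21.5
ee_pos: [0.4501, 0.185, 0.0229]
tool_rot: [[-0.863, -0.505, 0.013], [-0.505, 0.863, 0.001], [-0.012, -0.006, -1.0]]
ft_force: [6.5, -12.6, 32.8]
width: 0.011
gripper_force: 17.3
```

```bash
python3 -m pendant '[[0,0,-8,0,0],[0,-10,-15,0,0],[0,-40,-30,0,0],[0,-40,-30,0,0],[0,0,0,0,0]]'
python3 - <<'E'
from h import *
C={n:cam(n) for n in('scene','top')}
cr=lambda n,x,y,h:cv2.resize(C[n]['pixels'][y-h:y+h,x-h:x+h,::-1],(390,390),interpolation=cv2.INTER_CUBIC)
cv2.imwrite('pics/c8.png',np.hstack([cr('scene',352,202,22),cr('top',217,280,22)]))
for n in C: show(C[n],['cap_recess','cap','spare_cap','spare_nipple'])
s=ctrl.state();print(s['time'],s['ee_pos'],s['ft_force'])
E
```

```text
time: 22.0
ee_pos: [0.4936, 0.1048, 0.1059]
tool_rot: [[-0.865, -0.503, 0.009], [-0.503, 0.865, -0.0], [-0.008, -0.005, -1.0]]
ft_force: [0.5, 0.1, -0.6]
width: 0.009
gripper_force: 0.0
scene cap_recess 0.6 [0.4317 0.2059 0.0153] [348. 205.]
scene cap 0.7 [ 0.4033 -0.3524  0.016 ] [195. 290.]
scene cap 0.44 [0.4302 0.2114 0.0238] [349. 202.]
scene spare_cap 0.6 [0.4822 0.1934 0.0134] [357. 214.]
top cap_recess 0.74 [ 0.5278 -0.184   0.0038] [387. 244.]
top cap 0.6 [ 0.402  -0.3516  0.0136] [460. 300.]
top spare_cap 0.39 [ 0.5269 -0.2011  0.0893] [401. 244.]
22.5 [0.48751657 0.10982607 0.10109719] [0.22292351 0.22185098 0.92292416]
```

View pics/c8.png

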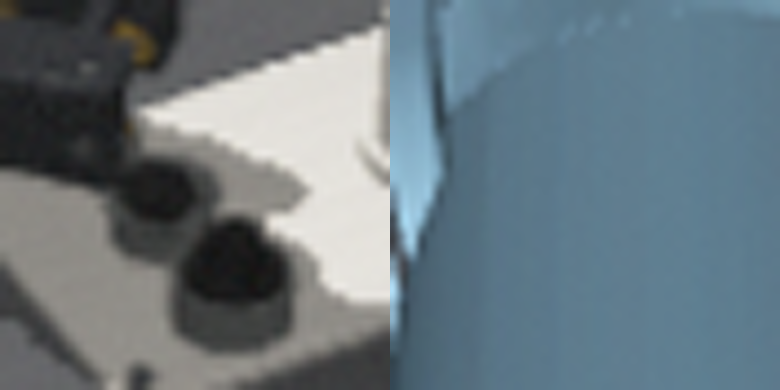

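The cap still leans, roughly towards the scene camera (crop 155,190), and the fingers rode up on it. I'll regrip it across the lean and right it against the cup wall. First I compute the knob position and the moves.

```bash
python3 - <<'E'
from h import *
C={n:cam(n) for n in('scene','top')}
o,d=ray(C['top'],(223.7,280));p=np.array([-.509,.861]);y=np.array([.861,.509]);c0=np.array([.4306,.2062])
for z in(.035,.045,.055):
    P=o+d*(z-o[2])/d[2];e=P[:2]-c0;print(z,P.round(4),'p',(e@p).round(4),'y',(e@y).round(4))
g=C['scene']['pixels'].max(2)
for r in range(188,214): print(r,''.join('%4d'%v for v in g[r,336:366]))
for l in('cap','spare_cap'):
  for r in ctrl.silhouettes(l,'scene'):
    ys,xs=np.nonzero(r['region']);print(l,round(r['conf'],2),xs.min(),xs.max(),ys.min(),ys.max(),xs.mean().round(1),ys.mean().round(1))
for th in (30,40,50):
    a=np.array([-p[0]*np.sin(np.radians(th)),-p[1]*np.sin(np.radians(th)),np.cos(np.radians(th))])
    R0=np.r_[c0+p*.003,.021];print(th,[px(C['scene'],R0+k*a).round(1).tolist() for k in(0,.024,.038)])
E
```

```text
0.035 [0.4407 0.1855 0.035 ] p -0.023 y -0.0019
0.045 [0.4411 0.1838 0.045 ] p -0.0247 y -0.0024
0.055 [0.4416 0.1821 0.055 ] p -0.0264 y -0.0029
188   85  67  57  62  67  60  58  52  39  78  89  81  89 100 100 100 100 100 102  99 138 176 206 216 224 225 225 225 225 225
189   67  65  65  66  64  64  55  45  55  89  99  98 103 100 101 100 101 137 179 207 216 222 225 226 225 225 225 226 226 225
190   38  44  47  47  55  53  47  39  70  96 101 102 101 100 139 177 206 217 220 225 226 226 226 225 226 225 226 225 225 224
191   36  36  30  36  38  40  31  31  73  96 101 126 149 196 217 221 225 225 226 227 227 226 225 225 226 224 226 225 226 225
192   38  36  29  34  36  36  32  32  72 135 196 215 217 223 226 226 227 226 226 227 226 225 225 225 225 225 227 227 227 227
193   31  33  35  34  32  34  34  32  60 121 161 171 215 227 228 226 228 228 227 225 224 225 226 227 226 227 228 228 227 225
194   33  32  33  39  34  33  35  32  62 102 133 142 164 173 172 215 226 225 226 226 227 228 228 228 228 228 226 227 227 227
195   35  32  41  43  33  33  34  33  63  87 129 143 143 143 142 162 170 169 21
[... 1831 characters left out ...]
3 140 139 136 133 118  89  49  31  33  30  22  29  31  29  23  30  33  31  65 117 141 145
211  143 143 145 141 145 142 143 143 144 143 145 145 131  96  51  29  24  28  27  27  29  32  25  27  26  32  62 108 137 145
212  143 144 141 144 143 142 147 143 144 144 146 146 130  94  56  34  25  25  28  24  25  30  29  28  27  39  65 109 135 144
213  142 142 142 145 143 144 145 146 145 143 143 146 131  87  63  58  45  29  24  23  26  22  30  28  40  62  63 121 142 145
cap 0.45 343 351 198 204 347.2 201.1
spare_cap 0.51 352 359 206 212 355.6 209.1
30 [[348.2, 202.4], [347.3, 199.6], [346.9, 198.0]]
40 [[348.2, 202.4], [347.1, 200.9], [346.4, 200.0]]
50 [[348.2, 202.4], [346.8, 202.2], [346.0, 202.1]]
```

```bash
python3 -m pendant '[[0,25,10,0,0],[0,26,25,0,0],[0,0,25,0,0],[0,0,16,0,0],[0,0,9,0,0],[0,0,5,0,0],[0,0,0,0,0]]'
python3 - <<'E'
from h import *
s=ctrl.state();p=np.array([-.509,.861]);d=s['ee_pos'][:2]-[.4306,.2062]
print(d@p,d@[.861,.509],s['ee_pos'],s['ft_force'])
E
```

```text
time: 23.4
ee_pos: [0.4622, 0.1529, 0.0114]
tool_rot: [[-0.861, -0.509, -0.0], [-0.509, 0.861, -0.0], [0.0, -0.0, -1.0]]
ft_force: [-0.3, -1.0, 0.2]
width: 0.003
gripper_force: 0.0
-0.06198577171311083 0.00012781146038568295 [0.46224808 0.15291673 0.01144544] [-0.32578874 -1.00900522  0.16498228]
```

Face at −44 mm; push to about −22 first.

```bash
python3 -m pendant '[[0,5,0,0,0],[0,5,0,0,0],[0,4,0,0,0],[0,3,0,0,0],[0,3,0,0,0],[0,2,0,0,0],[0,0,0,0,0]]'
```

```text
time: 24.1
ee_pos: [0.4508, 0.1724, 0.0116]
tool_rot: [[-0.86, -0.51, -0.0], [-0.51, 0.86, 0.0], [0.0, 0.0, -1.0]]
ft_force: [-0.2, 0.3, -0.1]
width: 0.004
gripper_force: 0.0
```

```bash
python3 -m pendant '[[0,3,0,0,0],[0,3,0,0,0],[0,3,0,0,0],[0,2,0,0,0],[0,0,0,0,0]]'
```

```text
time: 24.6
ee_pos: [0.4473, 0.1799, 0.0123]
tool_rot: [[-0.862, -0.507, 0.003], [-0.507, 0.862, -0.001], [-0.002, -0.003, -1.0]]
ft_force: [3.3, -5.9, 5.4]
width: 0.002
gripper_force: 3.9
```

```bash
python3 -m pendant '[[0,2,0,0,0],[0,2,0,0,0],[0,0,0,0,0]]'
python3 - <<'E'
from h import *
C={n:cam(n) for n in('scene','top')}
for n in C:
  show(C[n],['cap'])
  for r in ctrl.silhouettes('cap',n):
    ys,xs=np.nonzero(r['region']);print(n,round(r['conf'],2),xs.min(),xs.max(),ys.min(),ys.max())
g=C['scene']['pixels'].max(2)
for r in range(180,210): print(r,''.join('%4d'%v for v in g[r,336:362]))
E
```

```text
time: 24.9
ee_pos: [0.4473, 0.1815, 0.0129]
tool_rot: [[-0.863, -0.505, 0.006], [-0.505, 0.863, -0.003], [-0.004, -0.005, -1.0]]
ft_force: [7.3, -12.1, 12.3]
width: 0.004
gripper_force: 7.5
scene cap 0.7 [ 0.4011 -0.3503  0.0115] [196. 291.]
scene 0.59 193 208 288 296
top cap 0.64 [ 0.4005 -0.3522  0.0124] [460. 301.]
top 0.45 450 465 285 302
180   78  43  34  36  38  35  34  37  34  37  30  30  33  34  32  36  33  30  36  38  38  43  41  33  85 101
181   62  34  35  32  29  34  32  39  35  32  34  33  34  38  33  35  31  34  35  39  41  39  36  32  85 101
182   47  38  32  33  32  36  35  35  38  34  34  30  38  34  32  32  31  53  85  79  44  36  34  31  87 103
183   50  35  34  34  33  35  35  32  38  35  33  35  35  34  39  36  32  60  78  88  71  44  31  39  88 100
184   58  54  54  54  49  50  46  39  36  34  35  31  35  35  32  33  31  44  59  70  93  67  35  68  93 102
185   61  53  42  48  48  53  51  54  55  57  52  49  43  38  37  32  35  40  44  45  60  47  42  84  98 101
186   54  41  37  36  37  42  41  39  45  44  48  53  55  55  49  39  36  38  41  39  36  36  63  92 
[... 1814 characters left out ...]
29  33  53  70 108 135 144 145 146 143 143 144
204   55  43  33  36  39  35  33  28  33  36  38  37  37  34  31  57  67  67  88  88  80  88 113 138 144 142
205  127 126 110 100  87  63  44  36  33  34  33  34  35  32  32  61  66  50  49  41  26  32  57 107 134 140
206  140 141 136 136 133 128  88  56  51  45  40  37  33  32  45  62  58  40  34  27  28  26  29  76 130 144
207  214 216 174 140 141 142 114  75  59  58  60  58  58  55  62  64  43  28  28  30  28  29  27  44  78 111
208  226 226 218 216 216 217 214 150  75  64  66  62  63  66  64  49  29  24  26  23  24  27  29  23  34  64
209  227 226 227 228 228 229 228 221 189 137  93  80  81  78  58  35  29  21  23  26  27  25  22  26  29  35
```

```bash
python3 -m pendant '[[0,-6,-2,0,0],[0,-12,0,0,0],[0,-14,0,0,0],[0,0,8,0,0],[0,0,4,0,0],[0,5,0,0,0],[0,5,0,0,0],[0,4,0,0,0],[0,3,0,0,0],[0,0,0,0,0]]'
python3 - <<'E'
from h import *
s=ctrl.state();p=np.array([-.509,.861]);d=s['ee_pos'][:2]-[.4306,.2062]
print(d@p,d@[.861,.509],s['ee_pos'],s['ft_force'])
E
```

```text
time: 26.2
ee_pos: [0.4507, 0.1729, 0.0017]
tool_rot: [[-0.86, -0.51, 0.0], [-0.51, 0.86, 0.0], [-0.0, 0.0, -1.0]]
ft_force: [0.7, -0.1, 0.5]
width: 0.005
gripper_force: 0.0
-0.038868261362126455 0.0003195226825608438 [0.45065099 0.17291045 0.00169175] [ 0.71625237 -0.13637407  0.49055428]
```

```bash
python3 -m pendant '[[0,2,0,0,0],[0,2,0,0,0],[0,2,0,0,0],[0,0,0,0,0]]'
```

```text
time: 26.6
ee_pos: [0.4483, 0.1768, 0.0017]
tool_rot: [[-0.861, -0.509, 0.001], [-0.509, 0.861, -0.0], [-0.0, -0.001, -1.0]]
ft_force: [0.2, -1.1, 0.9]
width: 0.006
gripper_force: 1.1
```

```bash
python3 -m pendant '[[0,2,0,0,0],[0,2,0,0,0],[0,0,0,0,0]]'
```

```text
time: 26.9
ee_pos: [0.4478, 0.1776, 0.0019]
tool_rot: [[-0.862, -0.506, 0.003], [-0.506, 0.862, -0.003], [-0.001, -0.004, -1.0]]
ft_force: [5.2, -9.0, 2.6]
width: 0.006
gripper_force: 4.8
```

```bash
python3 -m pendant '[[0,-1,-4,0,0],[0,0,-5,0,0],[0,0,-5,0,0],[0,0,-3,0,0],[0,2,0,0,0],[0,2,0,0,0],[0,0,0,0,0]]'
```

```text
time: 27.6
ee_pos: [0.444, 0.1837, 0.0185]
tool_rot: [[-0.86, -0.51, -0.0], [-0.51, 0.86, 0.0], [0.0, 0.0, -1.0]]
ft_force: [0.4, -0.0, 0.2]
width: 0.008
gripper_force: 0.1
```

```bash
python3 -m pendant '[[0,2,0,0,0],[0,2,0,0,0],[0,2,0,0,0],[0,1,0,0,0],[0,0,0,0,0]]'
```

```text
time: 28.1
ee_pos: [0.4406, 0.1895, 0.0185]
tool_rot: [[-0.86, -0.509, -0.0], [-0.509, 0.86, 0.0], [0.0, 0.0, -1.0]]
ft_force: [-0.4, 0.5, 0.6]
width: 0.005
gripper_force: 0.0
```

```bash
python3 -m pendant '[[0,-8,-5,0,0],[0,-15,-40,0,50],[0,0,-45,0,50],[0,0,-45,0,50],[0,0,-45,0,50],[0,0,-20,0,50],[0,0,0,0,50]]'
python3 - <<'E'
from h import *
C={n:cam(n) for n in('scene','top')}
for n in C:
  show(C[n],['cap','spare_cap','gun'])
  for r in ctrl.silhouettes('cap',n):
    ys,xs=np.nonzero(r['region']);print(n,round(r['conf'],2),xs.min(),xs.max(),ys.min(),ys.max(),xs.mean().round(1),ys.mean().round(1))
g=C['scene']['pixels'].max(2)
for r in range(188,210): print(r,''.join('%4d'%v for v in g[r,338:358]))
g=C['top']['pixels'].max(2)
for r in range(272,296): print(r,''.join('%4d'%v for v in g[r,202:234]))
for z in(.014,.038,.052): print(px(C['scene'],[.4306,.2062,z]),px(C['top'],[.4306,.2062,z]))
print(ctrl.state()['ee_pos'])
E
```

```text
time: 28.8
ee_pos: [0.4548, 0.1696, 0.2221]
tool_rot: [[-0.861, -0.508, 0.006], [-0.508, 0.861, 0.003], [-0.007, -0.001, -1.0]]
ft_force: [0.3, -0.1, -0.6]
width: 0.525
gripper_force: 0.0
scene cap 0.58 [ 0.4031 -0.3503  0.0107] [196. 291.]
scene cap 0.52 [ 0.5275 -0.2064  0.0915] [264. 268.]
scene cap 0.43 [0.4292 0.2044 0.0125] [347. 205.]
scene spare_cap 0.73 [ 0.7277  0.2577 -0.0011] [431. 247.]
scene spare_cap 0.67 [0.4821 0.1922 0.0152] [356. 214.]
scene gun 0.87 [0.4696 0.3163 0.0119] [381. 196.]
scene gun 0.64 [0.5052 0.4391 0.0011] [413. 187.]
scene 0.52 344 350 194 204 347.0 199.4
scene 0.47 193 208 288 296 200.3 292.3
top cap 0.71 [ 0.4007 -0.3528  0.0128] [461. 301.]
top 0.62 451 464 286 301 456.9 293.8
188   74  72  92  99 101  99  99  98  98 102 101 101 101 101  99 100 100 101 137 178
189   61  61  70  74  72  92  98 100 101 100 101 101 102 100 103 136 177 205 216 220
190   63  63  63  98 108 100  97  99 102 100 102 100 137 178 204 215 220 223 226 226
191   60  60  84 110 117 111 102 102 101 126 148 194 216 220 224 225 225 226 226 225
192   63  66  82 110 118 109 103 14
[... 4189 characters left out ...]
67  77 109  85  77  45  20  44  90  99  97  86  77 109 189 211 234 231 229 229 228 228 228 228 227
293   52  52  53  52  53  67  69  70  91 106  71  78  33  18  46  57  91  83 103 144 185 235 230 228 227 226 228 228 229 229 228 229
294   52  52  52  53  52  64  71  73 107 103  78  58  21  30  48  51 107 153 194 236 231 229 228 226 226 227 226 226 227 227 228 229
295   48  53  52  52  52  61  77  80 108  81  80  35  21  48  93 147 188 238 234 231 229 228 227 227 227 226 226 226 226 226 226 226
[347.88839331 204.72927415] [216.00286198 283.92760947]
[348.04395204 198.8350586 ] [213.98708048 284.45698472]
[348.13598514 195.34786816] [212.77090051 284.77637231]
[0.45218245 0.16930297 0.21797244]
```

The cap is upright and home: knob columns 346–349, top near row 194, against 195 predicted. Next is the gun; I'll turn the hand to the nipple's orientation and go above it.

```bash
python3 -m pendant '[[0,0,-5,8.5,70],[0,0,-5,8.5,70],[0,0,0,8.5,70],[0,0,0,8.5,70],[0,0,0,8.5,70],[0,0,0,8.5,70],[0,0,0,8.5,70],[0,0,0,8.5,70],[0,0,0,8.5,70],[0,0,0,8.5,70],[0,0,0,8.5,70],[0,0,0,8.5,70],[0,0,0,8.5,70],[0,0,0,8.5,70],[25,0,0,7.5,70],[45,1,0,0,70],[45,0,0,0,70],[30,0,0,0,70],[0,0,0,0,70]]' 40
python3 - <<'E'
from h import *
C={n:cam(n) for n in('scene','top')}
s=ctrl.state();print(s['ee_pos'],np.round(s['tool_rot'],3).tolist(),np.round(s['qpos'],1))
print('gun end',tri([ray(C['scene'],(382.9,152.7)),ray(C['top'],(145.3,268.8))]))
for n in C: show(C[n],['gun','coupler_mouth','cap'])
E
```

```text
time: 31.2
ee_pos: [0.464, 0.3189, 0.2279]
tool_rot: [[0.096, 0.995, -0.0], [0.995, -0.096, 0.001], [0.001, -0.001, -1.0]]
ft_force: [-0.2, 0.1, 0.2]
width: 0.794
gripper_force: 0.0
[0.46485613 0.3135856  0.22800913] [[0.102, 0.995, -0.001], [0.995, -0.102, -0.001], [-0.001, -0.0, -1.0]] [-54.7  21.9  20.7 102.1  -8.9  57.7 -36.4]
gun end [0.46679889 0.31423776 0.17834374]
scene gun 0.92 [0.4678 0.3185 0.014 ] [381. 195.]
scene gun 0.62 [0.5041 0.4413 0.0012] [414. 187.]
scene coupler_mouth 0.43 [0.5009 0.4373 0.0042] [412. 186.]
scene cap 0.6 [ 0.4039 -0.351   0.013 ] [196. 291.]
scene cap 0.57 [0.4309 0.2069 0.0158] [348. 204.]
scene cap 0.51 [0.4303 0.2072 0.0184] [348. 203.]
scene cap 0.24 [ 0.528  -0.2034  0.0932] [265. 267.]
top gun 0.8 [0.4686 0.3159 0.0132] [168. 266.]
top gun 0.68 [0.5032 0.4429 0.002 ] [114. 250.]
top gun 0.65 [ 0.5266 -0.2033  0.0925] [402. 244.]
top coupler_mouth 0.7 [0.4686 0.3155 0.0121] [168. 266.]
top coupler_mouth 0.39 [ 0.5071  0.4402 -0.001 ] [116. 249.]
top cap 0.47 [ 0.4011 -0.3537  0.0118] [461. 301.]
top cap 0.46 [0.4303 0.2065 0.011 ] [216. 284.]
```

```bash
python3 -m pendant '[[2,2.5,15,0,70],[0,0,35,0,70],[0,0,35,0,70],[0,0,20,0,70],[0,0,10,0,70],[0,0,3,0,70],[0,0,0,0,20],[0,0,0,0,20],[0,0,0,0,20],[0,0,0,0,20],[0,0,0,0,20],[0,0,0,0,20]]' 20
```

```text
time: 32.8
ee_pos: [0.4678, 0.3157, 0.111]
tool_rot: [[0.102, 0.995, 0.0], [0.995, -0.102, 0.0], [0.0, 0.0, -1.0]]
ft_force: [-1.4, 0.3, 4.0]
width: 0.356
gripper_force: 20.0
```

```bash
python3 -m pendant '[[0,0,-4,0,20],[0,0,-12,0,20],[0,0,-14,0,20],[0,0,-12,0,20],[0,0,-8,0,20],[0,0,0,0,20]]' 20
```

```text
time: 33.4
ee_pos: [0.4687, 0.316, 0.1623]
tool_rot: [[0.103, 0.995, 0.002], [0.995, -0.103, 0.002], [0.002, 0.002, -1.0]]
ft_force: [-0.2, 0.3, -4.2]
width: 0.361
gripper_force: 20.0
```

```bash
python3 -m pendant '[[-8.5,0,0.3,0,20],[-8.5,0,0.8,0,20],[-8.5,0,1.4,0,20],[-8.3,0,2,0,20],[0,0,0,0,20]]' 20
```

```text
time: 33.9
ee_pos: [0.4641, 0.2799, 0.1556]
tool_rot: [[0.105, 0.995, -0.001], [0.995, -0.105, -0.001], [-0.001, -0.001, -1.0]]
ft_force: [-0.0, 1.4, -4.0]
width: 0.359
gripper_force: 20.0
```

Light force and it is pivoting; continue the arc.

```bash
python3 -m pendant '[[-8.2,0,2.5,0,20],[-8,0,3,0,20],[-7.8,0,3.5,0,20],[-6.5,0,3.5,0,20],[0,0,0,0,20]]' 20
python3 - <<'E'
from h import *
C={n:cam(n) for n in('scene','top')}
s=ctrl.state();print(s['ee_pos'],s['ft_force'])
for n in C: show(C[n],['gun','coupler_mouth'])
for n in C:
  for r in ctrl.silhouettes('gun',n):
    if r['conf']<.3: continue
    ys,xs=np.nonzero(r['region']);print(n,round(r['conf'],2),xs.min(),xs.max(),ys.min(),ys.max(),np.round(cv2.fitLine(np.c_[xs,ys].astype(np.float32),2,0,.01,.01).ravel(),2))
E
```

```text
time: 34.4
ee_pos: [0.461, 0.2501, 0.143]
tool_rot: [[0.104, 0.995, -0.001], [0.995, -0.104, -0.001], [-0.001, -0.001, -1.0]]
ft_force: [0.2, 1.5, -3.6]
width: 0.354
gripper_force: 20.0
[0.46111827 0.25126296 0.14342842] [ 0.27012894 -0.1229753  -3.02169105]
scene gun 0.85 [0.5036 0.4431 0.0025] [414. 186.]
scene gun 0.56 [0.4688 0.32   0.0633] [382. 182.]
scene coupler_mouth 0.58 [0.5034 0.4388 0.0057] [413. 186.]
scene coupler_mouth 0.37 [0.4618 0.3168 0.0621] [380. 182.]
top gun 0.94 [0.5048 0.441  0.0007] [115. 250.]
scene 0.73 358 384 151 183 [  0.59   0.8  370.91 168.57]
scene 0.64 409 423 142 188 [ 1.3000e-01 -9.9000e-01  4.1577e+02  1.6404e+02]
top 0.93 76 110 240 255 [ 9.8000e-01 -2.0000e-01  9.0460e+01  2.4652e+02]
top 0.46 182 190 267 281 [ 1.1000e-01 -9.9000e-01  1.8585e+02  2.7367e+02]
top 0.39 395 411 237 250 [1.0000e+00 4.0000e-02 4.0233e+02 2.4361e+02]
```

```bash
python3 -m pendant '[[-3,0,-5,0,20],[-6,0,-10,0,20],[-10,0,-17,0,20],[-10,0,-30,0,20],[-10,0,-30,0,20],[0,0,-10,0,20],[0,0,0,0,20],[0,0,0,0,20]]' 20
python3 - <<'E'
from h import *
C={n:cam(n) for n in('scene','top')}
s=ctrl.state();print(s['time'],s['ee_pos'],np.round(s['tool_rot'],3).tolist())
for n in C: show(C[n],['gun','coupler_mouth'])
for n in C:
  for r in ctrl.silhouettes('gun',n):
    if r['conf']<.3: continue
    ys,xs=np.nonzero(r['region']);print(n,round(r['conf'],2),xs.min(),xs.max(),ys.min(),ys.max(),np.round(cv2.fitLine(np.c_[xs,ys].astype(np.float32),2,0,.01,.01).ravel(),2))
M=s['ee_pos']+[.007,.067,-.08]
for th in(22,26,30,34,38):
    t=np.radians(th);a=np.array([-.1*np.sin(t),-.995*np.sin(t),np.cos(t)]);q=px(C['scene'],M+.12*a)-px(C['scene'],M);print(th,q/np.linalg.norm(q),px(C['scene'],M))
E
```

```text
time: 35.6
ee_pos: [0.4564, 0.2129, 0.2446]
tool_rot: [[0.102, 0.995, -0.001], [0.995, -0.102, -0.001], [-0.001, -0.001, -1.0]]
ft_force: [0.4, 0.2, -3.8]
width: 0.354
gripper_force: 20.0
35.7 [0.45613277 0.21274494 0.24406874] [[0.102, 0.995, -0.002], [0.995, -0.102, -0.002], [-0.002, -0.002, -1.0]]
scene gun 0.75 [0.4642 0.2781 0.1616] [374. 162.]
scene gun 0.68 [0.5049 0.4424 0.0024] [414. 186.]
scene coupler_mouth 0.63 [0.4618 0.2732 0.1612] [372. 162.]
scene coupler_mouth 0.44 [0.5054 0.4366 0.0054] [413. 186.]
scene coupler_mouth 0.41 [ 0.5258 -0.2119  0.1174] [261. 262.]
top gun 0.93 [0.5027 0.4416 0.002 ] [115. 250.]
scene 0.76 349 376 126 165 [  0.53   0.85 362.23 145.83]
scene 0.6 409 423 142 188 [ 1.2000e-01 -9.9000e-01  4.1583e+02  1.6374e+02]
top 0.76 76 112 240 256 [ 9.8000e-01 -2.2000e-01  9.1970e+01  2.4709e+02]
top 0.48 190 196 272 286 [ 1.4000e-01 -9.9000e-01  1.9291e+02  2.7904e+02]
22 [-0.3521443  -0.93594572] [373.7064122  160.71163133]
26 [-0.44110731 -0.89745436] [373.7064122  160.71163133]
30 [-0.53147776 -0.84707225] [373.7064122  160.71163133]
34 [-0.6207956  -0.78397246] [373.7064122  160.71163133]
38 [-0.70606197 -0.70815005] [373.7064122  160.71163133]
```

The gun tilt is 30.0° (silhouette direction 0.53/0.85, as modelled). I'll carry it to above the nipple.

```bash
python3 -m pendant '[[-20,4.5,0,0,20],[-42,9.6,0,0,20],[-42,9.6,0,0,20],[-42,9.6,0,0,20],[-42,9.6,0,0,20],[-42,9.6,0,0,20],[-42,9.6,0,0,20],[-42,9.6,0,0,20],[-42,9.6,0,0,20],[-42,9.6,0,0,20],[-42,9.6,0,0,20],[-42,9.6,5,0,20],[-15,4,10,0,20],[0,0,10,0,20],[0,0,0,0,20],[0,0,0,0,20]]' 30
cat > m.py <<'E'
from h import *
C={n:cam(n) for n in('scene','top')}
s=ctrl.state();print(s['time'],s['ee_pos'].round(4),np.round(s['tool_rot'],3).tolist(),np.round(s['qpos'],1),s['ft_force'].round(1),s['width'])
for n in C: show(C[n],['gun','coupler_mouth','nipple_top','nipple'])
for n in C:
  for r in ctrl.silhouettes('gun',n):
    if r['conf']<.3: continue
    ys,xs=np.nonzero(r['region']);print(n,round(r['conf'],2),xs.min(),xs.max(),ys.min(),ys.max(),np.round(cv2.fitLine(np.c_[xs,ys].astype(np.float32),2,0,.01,.01).ravel(),2))
M=s['ee_pos']+[.0065,.064,-.082];print('M',px(C['scene'],M),px(C['top'],M))
for th in(22,26,30,34,38):
    t=np.radians(th);a=np.array([-.1*np.sin(t),-.995*np.sin(t),np.cos(t)])
    print(th,[(lambda q:(q/np.linalg.norm(q)).round(2))(px(C[n],M+.12*a)-px(C[n],M)) for n in C])
E
python3 m.py
```

```text
time: 37.6
ee_pos: [0.52, -0.2914, 0.2202]
tool_rot: [[0.1, 0.995, -0.001], [0.995, -0.1, 0.002], [0.001, -0.001, -1.0]]
ft_force: [0.2, 0.1, -3.0]
width: 0.352
gripper_force: 30.0
37.7 [ 0.5204 -0.2919  0.221 ] [[0.1, 0.995, 0.001], [0.995, -0.1, 0.001], [0.001, 0.001, -1.0]] [  0.4  28.   34.   97.7 -17.8  59.7  34.6] [ 0.3 -1.3 -4.2] 0.3583098681741136
scene gun 0.89 [ 0.5279 -0.2228  0.1335] [257. 260.]
scene gun 0.66 [0.5046 0.4399 0.0015] [414. 187.]
scene coupler_mouth 0.52 [ 0.5228 -0.2319  0.1357] [253. 260.]
scene coupler_mouth 0.48 [ 0.5248 -0.2362  0.1542] [252. 256.]
scene coupler_mouth 0.39 [0.5045 0.441  0.0035] [414. 186.]
scene nipple_top 0.64 [ 0.5277 -0.2136  0.1196] [261. 262.]
scene nipple 0.42 [ 0.5282 -0.204   0.0937] [264. 267.]
top gun 0.84 [0.5046 0.4409 0.0026] [115. 250.]
top gun 0.75 [ 0.5277 -0.2313  0.1355] [420. 243.]
top coupler_mouth 0.66 [0.5039 0.4388 0.0018] [116. 250.]
top coupler_mouth 0.46 [ 0.5232 -0.2273  0.1352] [418. 245.]
top nipple_top 0.48 [ 0.5311 -0.2153  0.1142] [410. 241.]
top nipple 0.66 [0.4319 0.2054 0.0115] [217. 283.]
top nipple 0.65 [ 0.531  -0.1846  0.0046] [387. 243.]
top nipple 0.43 [ 0.5251 -0.2019  0.0902] [402. 244.]
scene 0.97 409 423 142 189 [ 1.2000e-01 -9.9000e-01  4.1579e+02  1.6488e+02]
top 0.95 413 464 234 256 [1.0000e+00 4.0000e-02 4.3976e+02 2.4531e+02]
top 0.77 76 121 240 259 [1.0000e+00 5.0000e-02 9.8550e+01 2.4931e+02]
M [255.49304917 259.19091382] [418.51361981 243.11056189]
22 [array([-0.63, -0.78]), array([1.  , 0.03])]
26 [array([-0.71, -0.7 ]), array([1.  , 0.04])]
30 [array([-0.78, -0.62]), array([1.  , 0.05])]
34 [array([-0.85, -0.53]), array([1.  , 0.05])]
38 [array([-0.9 , -0.44]), array([1.  , 0.06])]
```

Mouth and nipple top agree to about 1 mm sideways, with about 23 mm to go along the axis. Advance.

```bash
python3 -m pendant '[[2,0,3.5,0,20],[4,0,7,0,20],[3,0,5.2,0,20],[2,0,3.5,0,20],[1.5,0,2.6,0,20],[1.5,0,2.6,0,20],[0,0,0,0,20]]' 30
```

```text
time: 38.9
ee_pos: [0.521, -0.2791, 0.1958]
tool_rot: [[0.102, 0.995, -0.001], [0.995, -0.102, 0.0], [0.0, -0.001, -1.0]]
ft_force: [0.0, -0.7, -4.4]
width: 0.354
gripper_force: 30.0
```

```bash
python3 -m pendant '[[1,0,1.7,0,20],[1,0,1.7,0,20],[0,0,0,0,20]]' 30
```

```text
time: 39.2
ee_pos: [0.5213, -0.2772, 0.1926]
tool_rot: [[0.103, 0.995, -0.0], [0.995, -0.103, 0.0], [0.0, -0.0, -1.0]]
ft_force: [0.2, -0.2, -3.7]
width: 0.353
gripper_force: 30.0
```

```bash
python3 -m pendant '[[1,0,1.7,0,20],[1,0,1.7,0,20],[0,0,0,0,20]]' 30
```

```text
time: 39.5
ee_pos: [0.5216, -0.2751, 0.1892]
tool_rot: [[0.102, 0.995, -0.0], [0.995, -0.102, 0.0], [0.0, -0.0, -1.0]]
ft_force: [-0.1, 0.8, -5.0]
width: 0.354
gripper_force: 30.0
```

```bash
python3 -m pendant '[[1,0,1.7,0,20],[1,0,1.7,0,20],[0,0,0,0,20]]' 30 && python3 m.py
```

```text
time: 39.8
ee_pos: [0.522, -0.2737, 0.1863]
tool_rot: [[0.103, 0.995, 0.001], [0.995, -0.103, -0.0], [-0.0, 0.001, -1.0]]
ft_force: [0.4, 0.2, -0.5]
width: 0.351
gripper_force: 30.0
39.9 [ 0.522  -0.2736  0.1863] [[0.103, 0.995, 0.001], [0.995, -0.103, -0.0], [-0.0, 0.001, -1.0]] [ -0.7  29.6  32.9 100.7 -19.   55.3  33.9] [ 0.5 -0.8 -1. ] 0.35326168111320494
scene gun 0.95 [0.5019 0.4399 0.0022] [413. 186.]
scene gun 0.64 [ 0.5283 -0.2072  0.1056] [263. 265.]
scene coupler_mouth 0.6 [0.5028 0.4357 0.0031] [412. 187.]
scene coupler_mouth 0.51 [ 0.5251 -0.2084  0.1029] [262. 265.]
scene nipple_top 0.48 [ 0.5264 -0.2127  0.119 ] [261. 262.]
scene nipple 0.73 [ 0.4118 -0.4657 -0.0007] [162. 319.]
scene nipple 0.48 [ 0.5297 -0.2045  0.0913] [265. 268.]
top gun 0.87 [0.5023 0.4428 0.0017] [114. 251.]
top gun 0.6 [ 0.5283 -0.2124  0.1035] [408. 243.]
top coupler_mouth 0.67 [ 0.5253 -0.2098  0.1019] [406. 244.]
top coupler_mouth 0.54 [ 0.507   0.4408 -0.0013] [116. 249.]
top nipple_top 0.43 [ 0.5268 -0.2178  0.1132] [411. 243.]
top nipple_top 0.31 [0.4314 0.2047 0.0149] [217. 284.]
top nipple 0.38 [ 0.5305 -0.2028  0.0887] [402. 242.]
scene 0.94 409 422 142 187 [ 1.3000e-01 -9.9000e-01  4.1581e+02  1.6346e+02]
scene 0.57 224 266 237 270 [  0.82   0.57 248.51 255.39]
top 0.78 75 122 239 259 [1.0000e+00 4.0000e-02 9.8490e+01 2.4923e+02]
top 0.6 402 447 234 255 [1.0000e+00 4.0000e-02 4.2548e+02 2.4440e+02]
M [262.52415706 265.48872583] [406.41141088 242.72410403]
22 [array([-0.63, -0.78]), array([1.  , 0.03])]
26 [array([-0.71, -0.7 ]), array([1.  , 0.04])]
30 [array([-0.78, -0.62]), array([1.  , 0.05])]
34 [array([-0.85, -0.53]), array([1.  , 0.05])]
38 [array([-0.9 , -0.44]), array([1.  , 0.06])]
```

```bash
python3 -m pendant '[[0,0,0,0,20],[1,0,1.7,0,20],[1,0,1.7,0,20],[0,0,0,0,20]]' 60
```

```text
time: 40.8
ee_pos: [0.5218, -0.2705, 0.1817]
tool_rot: [[0.102, 0.995, -0.001], [0.995, -0.102, 0.001], [0.001, -0.001, -1.0]]
ft_force: [1.6, 0.4, -4.9]
width: 0.345
gripper_force: 60.0
```

```bash
python3 -m pendant '[[1,0,1.7,0,20],[1,0,1.7,0,20],[0,0,0,0,20]]' 60
```

```text
time: 41.1
ee_pos: [0.522, -0.2711, 0.18]
tool_rot: [[0.103, 0.995, 0.001], [0.995, -0.103, -0.002], [-0.002, 0.001, -1.0]]
ft_force: [-1.6, -2.6, 6.0]
width: 0.347
gripper_force: 60.0
```

```bash
python3 -m pendant '[[1,0,1.7,0,20],[1,0,1.7,0,20],[0,0,0,0,20]]' 60
```

```text
time: 41.4
ee_pos: [0.5222, -0.2698, 0.177]
tool_rot: [[0.104, 0.995, 0.001], [0.995, -0.104, -0.003], [-0.003, 0.001, -1.0]]
ft_force: [-2.6, -4.0, 7.9]
width: 0.348
gripper_force: 60.0
```

```bash
python3 -m pendant '[[1,0,1.7,0,20],[1,0,1.7,0,20],[0,0,0,0,20]]' 60
```

```text
time: 41.7
ee_pos: [0.5224, -0.2684, 0.174]
tool_rot: [[0.104, 0.995, 0.001], [0.995, -0.104, -0.004], [-0.003, 0.002, -1.0]]
ft_force: [-3.1, -6.4, 11.3]
width: 0.349
gripper_force: 60.0
```

```bash
python3 -m pendant '[[1,0,1.7,0,20],[1,0,1.7,0,20],[0,0,0,0,20]]' 60 && python3 m.py
```

```text
time: 42.0
ee_pos: [0.5226, -0.2671, 0.171]
tool_rot: [[0.104, 0.995, 0.002], [0.995, -0.104, -0.004], [-0.004, 0.002, -1.0]]
ft_force: [-5.2, -6.8, 11.8]
width: 0.354
gripper_force: 60.0
42.1 [ 0.5226 -0.2672  0.1712] [[0.105, 0.995, 0.002], [0.995, -0.105, -0.004], [-0.004, 0.002, -1.0]] [ -1.2  30.3  32.5 101.9 -19.6  53.2  33.6] [-3.8 -6.4 12.3] 0.35149352559926084
scene gun 0.77 [0.5011 0.4421 0.0018] [413. 186.]
scene gun 0.62 [ 0.5322 -0.1997  0.0885] [267. 269.]
scene coupler_mouth 0.72 [ 0.5281 -0.2191  0.1146] [259. 264.]
scene coupler_mouth 0.6 [ 0.5263 -0.2071  0.0973] [263. 266.]
scene coupler_mouth 0.53 [0.5037 0.4417 0.0041] [414. 186.]
scene nipple_top 0.47 [ 0.5243 -0.2125  0.1176] [260. 262.]
scene nipple 0.6 [ 0.5268 -0.2018  0.0923] [265. 267.]
top gun 0.86 [0.5051 0.4413 0.0012] [115. 249.]
top gun 0.65 [ 0.531  -0.2039  0.0903] [403. 242.]
top coupler_mouth 0.7 [ 0.5256 -0.204   0.0942] [403. 244.]
top coupler_mouth 0.4 [5.040e-01 4.388e-01 5.000e-04] [116. 250.]
top nipple_top 0.62 [ 0.5309 -0.2159  0.1128] [410. 241.]
top nipple_top 0.3 [ 0.531  -0.2027  0.0892] [402. 242.]
top nipple 0.46 [ 0.5269 -0.2029  0.0846] [402. 244.]
scene 0.83 409 423 142 189 [ 1.2000e-01 -9.9000e-01  4.1567e+02  1.6473e+02]
scene 0.67 227 267 241 271 [  0.84   0.55 250.75 257.38]
scene 0.48 256 266 260 270 [  0.61  -0.79 261.4  265.22]
scene 0.41 406 455 232 259 [ 9.1000e-01 -4.2000e-01  4.2929e+02  2.4602e+02]
top 0.95 399 441 233 255 [1.0000e+00 3.0000e-02 4.2108e+02 2.4430e+02]
M [265.03356916 268.41201136] [402.0976753  242.59161056]
22 [array([-0.62, -0.78]), array([1.  , 0.02])]
26 [array([-0.71, -0.7 ]), array([1.  , 0.04])]
30 [array([-0.79, -0.62]), array([1.  , 0.05])]
34 [array([-0.85, -0.53]), array([1.  , 0.05])]
38 [array([-0.9 , -0.43]), array([1.  , 0.06])]
```

```bash
python3 -m pendant '[[2,-0.5,1.7,0,20],[1.5,-0.5,1.7,0,20],[0,0,0,0,20],[0,0,0,0,20]]' 60
```

```text
time: 43.0
ee_pos: [0.5226, -0.2665, 0.1696]
tool_rot: [[0.106, 0.994, 0.005], [0.994, -0.106, -0.008], [-0.008, 0.006, -1.0]]
ft_force: [-4.8, -10.4, 20.9]
width: 0.349
gripper_force: 60.1
```

Bottomed out: about 28 N along the axis, and the hand has stalled. Final check that it holds.

```bash
python3 -m pendant '[[0,0,0,0,20],[0,0,0,0,20],[0,0,0,0,20],[0,0,0,0,20]]' 60 && python3 m.py | grep -v 'top nipple\|0.44' && python3 - <<'E'
from h import *
c=cam('scene');show(c,['cap'])
c=cam('top');show(c,['cap'])
E
```

```text
time: 43.4
ee_pos: [0.5227, -0.2665, 0.1696]
tool_rot: [[0.106, 0.994, 0.005], [0.994, -0.106, -0.008], [-0.008, 0.006, -1.0]]
ft_force: [-6.4, -10.5, 21.3]
width: 0.35
gripper_force: 60.1
43.5 [ 0.5227 -0.2665  0.1696] [[0.106, 0.994, 0.005], [0.994, -0.106, -0.008], [-0.008, 0.006, -1.0]] [ -1.4  30.3  32.5 102.3 -19.6  52.7  33.4] [-5.4 -9.3 21.4] 0.3466730046613445
scene gun 0.91 [ 0.5326 -0.2001  0.0851] [267. 270.]
scene coupler_mouth 0.66 [0.5044 0.4382 0.0026] [413. 187.]
scene coupler_mouth 0.4 [ 0.5261 -0.2087  0.1005] [262. 266.]
scene nipple_top 0.51 [ 0.5245 -0.2139  0.1181] [260. 262.]
scene nipple 0.6 [ 0.5297 -0.2045  0.0924] [265. 268.]
top gun 0.93 [0.5042 0.4397 0.0046] [115. 250.]
top gun 0.92 [ 0.5318 -0.2021  0.0881] [401. 241.]
top coupler_mouth 0.54 [ 0.5267 -0.2013  0.0968] [402. 244.]
scene 0.83 228 267 241 271 [  0.83   0.56 251.22 258.3 ]
scene 0.75 409 423 142 187 [ 1.2000e-01 -9.9000e-01  4.1578e+02  1.6332e+02]
top 0.58 76 122 240 259 [1.0000e+00 5.0000e-02 9.9140e+01 2.4931e+02]
M [265.29796096 268.71282608] [401.62599628 242.60065698]
22 [array([-0.62, -0.78]), array([1.  , 0.02])]
26 [array([-0.71, -0.7 ]), array([1.  , 0.04])]
30 [array([-0.79, -0.62]), array([1.  , 0.05])]
34 [array([-0.85, -0.53]), array([1.  , 0.05])]
38 [array([-0.9 , -0.43]), array([1.  , 0.06])]
scene cap 0.62 [ 0.405  -0.352   0.0094] [196. 292.]
scene cap 0.4 [0.4303 0.2051 0.0121] [348. 205.]
top cap 0.46 [0.4316 0.208  0.0104] [215. 283.]
```

```bash
python3 -c "
from plant import ctrl
print(ctrl.sign_off())"
```

```text
the job is handed in; nothing more can be done
None
```

The job is handed in, but the sign-off gave no verdict: by the last readings the cap is home in its cup and the coupler is on the nipple with the nozzle bottomed at about 27 N, the gun still gripped at 60 N, at 43.5 s of the 58 s allowed.

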